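# Close the centrifuge lid and the balance cover

### The arm

A 7-joint arm with a two-finger parallel gripper is mounted at the origin on the work surface; the furniture and walls round the work are solid. World frame = base frame: x ahead of the robot, y to its left, z up, the work surface at z = 0. Lengths are in m, angles in degrees, forces in N, time in s.
With the tool pointing down it reaches from about 0.425 to 0.875 m from the base axis. Payload 4.7 kg.
Tool frame: the origin (TCP) lies between the finger pads; the fingertips stand env.tip_reach ahead of it and the grasp point (between the pads) lies 2 mm behind it (env.tip_reach is the distance from the TCP to the fingertips, in m); z points along the fingers, y is the line along which they close (so a half turn about z gives the same grasp; the last joint's range is limited). The gripper opens to 87 mm and grips with 3 to 60 N. Pads are 19 mm wide; open, the fingers measure 117 mm over their backs; the gripper's body (75 mm by 190 mm) begins 51 mm behind the grasp point.
Start: joints at [65.552, 18.392, -4.016, 83.108, 1.295, 78.541, -3.26], TCP at [0.277, -0.588, 0.24] pointing down, gripper open.
Joint ranges: [-163.93, 163.93], [-17.29, 119.83], [-79.2, 71.16], [3.27, 140.29], [-89.18, 269.18], [5.43, 117.66], [-154.24, 154.24]. Speed limits (degrees/s): [147.25, 147.25, 180, 180, 180, 180, 180].

### API

Orientations are given as [roll, pitch, yaw] about the fixed x, y, z axes, in that order (R = Rz(yaw) Ry(pitch) Rx(roll)).
In Python, from cell import env, read_camera gives the robot as it stands (env), with the cameras as plain functions.
- The arm moves only by the tool steer_hand, called after "Emit:" as a command line: name --argument value ..., lists and objects as JSON in quotes. Schema: {"type":"object","properties":{"segments":{"type":"array","items":{"type":"object","properties":{"dx":{"type":"number"},"dy":{"type":"number"},"dz":{"type":"number"},"twist":{"type":"number"},"finger_gap":{"type":"number"}},"additionalProperties":false,"required":["finger_gap"]},"minItems":1,"maxItems":8},"grip_force":{"type":"number"},"only":{"type":"string"},"quiet":{"type":"boolean"},"lines":{"type":"string"}},"required":["segments"],"additionalProperties":false}. segments is a list of rows, 1 to 8 of them, each an object with the fields dx, dy, dz (the shift in parts of the range, where 1.0 means 0.8 m), twist (a turn about the tool's z in parts of the range, where 1.0 means 90 degrees), finger_gap (the finger opening in m); a field left out counts as zero (the opening has to be given); each row is the pose to reach, as a shift and turn from the pose commanded when the call began, along the tool's axes at that moment; what a row does not reach only later rows make up. A row lasts 1/12 s, in which the tool goes at most 0.0417 m and 7.16 degrees, less where a joint would pass 70% of its speed; a pose out of reach is approached as far as the arm can. The fingers move at their own pace and stop on an object; grip_force is the grip in N (left out, the last holds). Time passes only in rows, so rows that do not move let the fingers close. The tool returns the time, the measured TCP pose, the force, the opening and the grip force at its end. only (a regular expression) keeps the lines of the reply that match it, lines (a string "A,B") keeps lines A to B, and quiet returns only ok. Shift and turn numbers lie between -1 and 1, and a call with a number outside is refused. Input that does not fit is refused with a message, and nothing moves.
- env.get_obs(): the state, without advancing time (a new reading comes with each control period).
- read_camera(name): name is "scene" or "side" or "wrist"; returns a dict with "color" (384x512x3 uint8, blue, green, red), "fx", "fy", "cx", "cy" (pixels), "world_from_camera" (4x4, takes a point from camera to world coordinates). Camera axes: x right, y down, z forward; pixel columns grow to the right and rows downward; lengths in m; the calibration is good to about 2 mm. A picture is of the moment at which its call begins. There is no depth.
- env.sign_off(): hands the job in; it is judged then, once.
The state is a dict: "time_s": time; "qpos": joint angles; "joint_velocities": joint speeds; "effort": joint torques, N m; "tool_pos": TCP position; "tool_rot": TCP orientation; "force": force on the tool from outside, world axes, zero at the start; "wrist_torque": the same for the moment, N m; "grip_width": finger opening in m; "grasp_force": force on a finger pad.
Only numpy, scipy, OpenCV 4.12 (cv2) and the standard library are available. Lean on these libraries where they do the work, as an engineer would, in place of code of your own. Each camera call takes 0.05 s, during which the arm holds its last target. There are 200 camera calls.

### The job

The two open instruments on the bench must be closed against dust: with the fingertips, push the clear lid of the mini centrifuge down and fold the clear hinged cover of the pocket balance over, in either order, until both are fully shut, then move clear. Only push: do not pick up, tip or shove either instrument out of its place, do not press hard on the thin plastic, and leave the two vials, the dropper bottle and the beaker standing where they are.

Things in the scene. Friction and masses are not known exactly. Their poses are not given: they have to be found in the camera images.
- centrifuge: White bench mini centrifuge with a clear domed lid hinged at its back, 148 (x) x 166 (y) x 113 mm high when shut, about 1 kg, standing loose on the bench; it may stand left or right. Origin at the centre of its underside, z up, its x axis points from its front to its back (the hinge side), y along the hinge.
- centrifuge_lid (a joint): Angle of the centrifuge's clear lid, rad: 0 shut, grows as it opens, 1.48 fully open (nearly upright). Hinge friction (0.05 N m) holds the lid where it is put above about 0.4 rad; lower down it sinks shut slowly by its own weight. 1 to 2 N at its edge moves it.
- lid_hinge (a point): Fixed point in the middle of the centrifuge lid's hinge axis, 61 mm behind the body's origin and 79 mm above the bench. The axis runs along the body's y.
- lid_edge (a point): Middle of the lid's free edge (moves with the lid): the front edge of the outer face of its flat top, 115 mm from the hinge axis along the lid and 34 mm off it towards the outer side. The face is 120 mm wide (y) and runs 5 to 115 mm from the axis; the top is 4 mm thick. Shut, the face is level, 113 mm above the bench; open, it looks backwards and up.
- balance: Flat pocket balance, black case, 131 (x) x 80 (y) x 28 mm high when shut, about 0.24 kg, standing loose on the bench, with a clear shallow cover hinged at its back. Origin at the centre of its underside, z up, its x axis points from its front to its back (the hinge side), y along the hinge.
- balance_cover (a joint): Angle of the balance's clear cover, rad: 0 shut (lying on the case), 1.57 upright, up to 2.09 leaning over backwards. Hinge friction (0.02 N m) holds the cover where it is put above about 1 rad; lower down it may sink shut slowly by its own weight. Under 1 N at its edge moves it.
- cover_hinge (a point): Fixed point in the middle of the balance cover's hinge axis, 63 mm behind the body's origin and 15 mm above the bench. The axis runs along the body's y.
- cover_edge (a point): Middle of the cover's free edge (moves with the cover): the front edge of its outer face, 127 mm from the hinge axis along the cover and 13 mm off it towards the outer side. The face is 80 mm wide (y) and runs 3 to 127 mm from the axis; the cover is 9 mm deep in all. Shut, the face is level, 28 mm above the bench; open, it looks backwards.
- vial_a: Small capped sample vial, 22 mm in diameter, 60 mm high, standing between the instruments, the nearer one to the robot. Origin at the centre of its underside.
- vial_b: Small capped sample vial, 22 mm in diameter, 60 mm high, standing between the instruments, the farther one. Origin at the centre of its underside.
- dropper: White dropper bottle with a cap, 33 mm in diameter, 70 mm high, standing at the left. Origin at the centre of its underside.
- beaker: Small beaker, 52 mm in diameter, 63 mm high, standing at the right. Origin at the centre of its underside.

How it is judged (in metres and radians):
At the end, for the whole second after the job is handed in: Lid and cover are both shut to within 0.05 rad; both instruments stand flat and still on the bench within 20 mm of where they stood (value of joint each of centrifuge_lid, balance_cover below 0.05 rad and distance of each of centrifuge, balance from where it was at the start of the episode below 0.02 m and angle between each of centrifuge, balance's own z axis and vertical below 0.05 rad and linear speed of each of centrifuge, balance below 0.01 m/s); the robot touches nothing.
It fails at once if the centrifuge is lifted, tipped or shoved more than 20 mm out of its place (distance of centrifuge from where it was at the start of the episode above 0.02 m or height (world z) of centrifuge above 0.012 m or angle between centrifuge's own z axis and vertical above 0.2 rad).
It fails at once if the balance is lifted, tipped or shoved more than 20 mm out of its place (distance of balance from where it was at the start of the episode above 0.02 m or height (world z) of balance above 0.012 m or angle between balance's own z axis and vertical above 0.2 rad).
It fails at once if the fingers press on an instrument with more than 60 N (contact force between the fingers and centrifuge above 60 N or contact force between the fingers and balance above 60 N).
It fails at once if a vial, the dropper bottle or the beaker is moved more than 20 mm or tipped over (distance of any of vial_a, vial_b, dropper, beaker from where it was at the start of the episode above 0.02 m or angle between any of vial_a, vial_b, dropper, beaker's own z axis and vertical above 0.5 rad).
It also fails if it takes over 54 s, if anything falls off the work surface, if the arm or the gripper's body presses on something with over 40 N, if the wrist force passes 120 N, or if a joint passes its speed limit or range.

## Working session

There is one attempt and no reset: what is moved stays moved. The work goes in short steps, Python scripts to look and compute and a tool call to move; the robot and the scene stay as the last step left them, time stands still between calls to the robot, and variables do not carry over. Pictures are saved under pics/ and viewed, at most 10 in all, crops included, and the job is handed in when it is done.

```bash
ls; mkdir -p pics; python3 - <<'E'
from cell import env, read_camera
import cv2,numpy as np
np.set_printoptions(precision=4,suppress=True)
for n in("scene","side"):
    c=read_camera(n);cv2.imwrite(f"pics/{n}0.png",c["color"])
    print(n,c["fx"],c["fy"],c["cx"],c["cy"]);print(c["world_from_camera"])
o=env.get_obs();print(o["tool_pos"],o["tool_rot"],o["time_s"],env.tip_reach,o["grip_width"])
E
```

```text
cell.py
pics
scene 455.40589594723286 455.40589594723286 263.7528524857647 184.7159184552638
[[ 0.4525 -0.5112  0.7307 -0.6677]
 [-0.8914 -0.2373  0.3861 -0.6084]
 [-0.024  -0.826  -0.5631  0.9853]
 [ 0.      0.      0.      1.    ]]
side 399.8898407115932 399.8898407115932 255.7066129005357 182.42650866456884
[[-0.9996  0.0253 -0.011   0.5201]
 [ 0.0242  0.6151 -0.7881  1.0945]
 [-0.0132 -0.788  -0.6155  0.9244]
 [ 0.      0.      0.      1.    ]]
[ 0.2771 -0.5874  0.2385] [-179.8966    0.0057   25.2584] 0.1 0.017 0.08711086435112583
```

View pics/scene0.png

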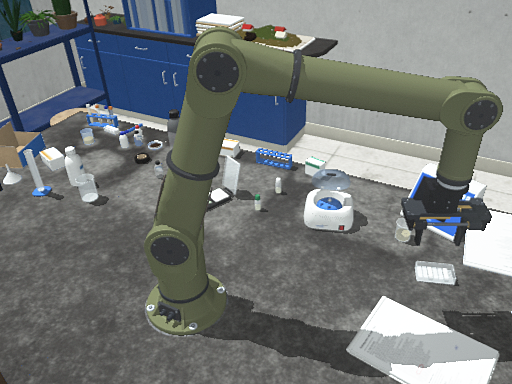

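View pics/side0.png

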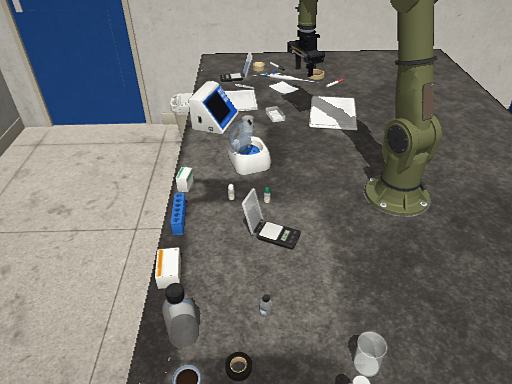

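The balance is in the middle at side pixel (278,233). The centrifuge is farther right at side (248,155) and scene (330,212). The vials stand between them, at side (231,192) and (267,195). I'll zoom in on both.

```bash
python3 - <<'E'
import cv2
a=cv2.imread("pics/side0.png")[100:260,200:320];b=cv2.imread("pics/scene0.png")[145:245,190:430]
cv2.imwrite("pics/s1.png",cv2.resize(a,None,fx=3.75,fy=3.75,interpolation=2))
cv2.imwrite("pics/c1.png",cv2.resize(b,None,fx=3.3,fy=3.3,interpolation=2))
E
```

```text
(no output)
```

View pics/s1.png

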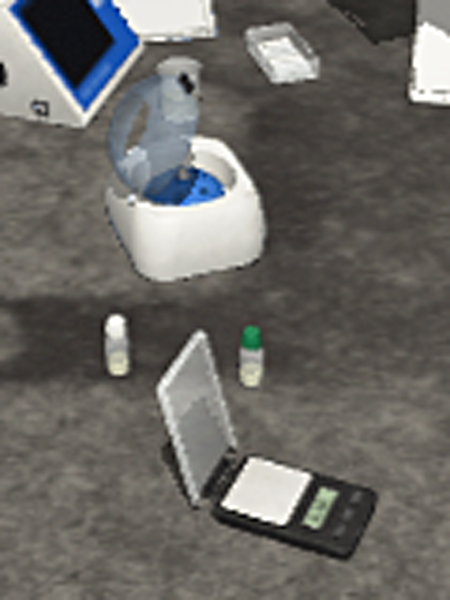

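View pics/c1.png

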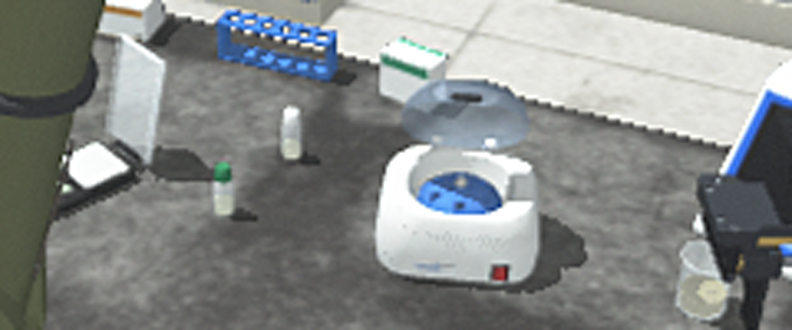

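Positions in the crops:
- **Balance:** the cover stands near upright. In the side crop its top corners are at (160,385) and (203,332), and its hinge ends at (197,505) and (236,450).
- **Centrifuge:** the side crop shows its +y bottom edge running from (155,280) to (262,245).
- **Vials:** their bases are at (119,373) and (249,384).

Next I'll fit poses to these.

```bash
cat > geo.py <<'E'
import numpy as np
CAM={"scene":(455.406,263.753,184.716,[[0.4525,-0.5112,0.7307,-0.6677],[-0.8914,-0.2373,0.3861,-0.6084],[-0.024,-0.826,-0.5631,0.9853]]),
"side":(399.89,255.707,182.4265,[[-0.9996,0.0253,-0.011,0.5201],[0.0242,0.6151,-0.7881,1.0945],[-0.0132,-0.788,-0.6155,0.9244]])}
def px(n,p):
    if n=="side": return np.array(p)/3.75+[200,100]
    return np.array(p)/3.3+[190,145]
def proj(n,P):
    f,cx,cy,T=CAM[n];T=np.array(T);q=(np.atleast_2d(P)-T[:,3])@T[:,:3]
    return f*q[:,:2]/q[:,2:]+[cx,cy]
def onz(n,p,z):
    f,cx,cy,T=CAM[n];T=np.array(T);u=px(n,p);d=T[:,:3]@[(u[0]-cx)/f,(u[1]-cy)/f,1]
    return T[:,3]+d*(z-T[2,3])/d[2]
E
python3 - <<'E'
from geo import *
from scipy.optimize import least_squares
np.set_printoptions(precision=3,suppress=True)
def bal(p,a,b,y): # cover coords a along, b off
    x0,y0,yaw,t=p; X=63-a*np.cos(t)+b*np.sin(t); Z=15+a*np.sin(t)+b*np.cos(t)
    c,s=np.cos(yaw),np.sin(yaw);X/=1000;y=y/1000
    return [x0+c*X-s*y,y0+s*X+c*y,Z/1000]
obs=[("side",(160,385),127,13,40),("side",(203,332),127,13,-40),("side",(236,450),5,4,-40),("side",(197,505),3,13,40),
("scene",(118,37),127,13,40),("scene",(163,65),127,13,-40),("scene",(150,163),3,10,-40)]
def f(p):
    r=[(proj(n,bal(p,a,b,y))[0]-px(n,u)) for n,u,a,b,y in obs]
    c,s=np.cos(p[2]),np.sin(p[2])
    r.append(proj("side",[p[0]-c*.0655-s*.04,p[1]-s*.0655+c*.04,0.003])[0]-px("side",(347,557)))
    return np.ravel(r)
R=least_squares(f,[.53,.2,0,1.6]);print("bal",R.x,R.fun.reshape(-1,2))
for n,q,z in [("side",(119,375),0.002),("side",(250,385),0.002),("scene",(291,156),0.002),("scene",(224,213),0.002),("side",(155,280),0),("side",(262,247),0),
 ("scene",(385,272),0),("scene",(525,290),0),("scene",(435,145),.08),("scene",(490,143),.08),("scene",(700,313),0)]: print(n,q,onz(n,q,z))
E
```

```text
bal [ 0.438  0.191 -0.426  1.77 ] [[ 0.398  0.528]
 [-0.54  -0.799]
 [ 0.412 -2.09 ]
 [-1.176 -0.563]
 [ 0.317 -1.034]
 [-0.484 -0.856]
 [-0.782  0.057]
 [ 1.167  0.962]]
side (119, 375) [0.591 0.011 0.002]
side (250, 385) [0.468 0.031 0.002]
scene (291, 156) [ 0.586 -0.006  0.002]
scene (224, 213) [0.46  0.014 0.002]
side (155, 280) [ 0.558 -0.14   0.   ]
side (262, 247) [ 0.445 -0.193  0.   ]
scene (385, 272) [ 0.444 -0.179  0.   ]
scene (525, 290) [ 0.478 -0.317  0.   ]
scene (435, 145) [ 0.569 -0.182  0.08 ]
scene (490, 143) [ 0.596 -0.233  0.08 ]
scene (700, 313) [ 0.517 -0.481  0.   ]
```

Careful with the scale: shifts go in shares of 0.8 m and turns go in shares of 90 degrees. That gives: 0.255 m / 0.8 = 0.3188, 0.19 m / 0.8 = 0.2375.

Emit:
steer_hand --segments '[{"dx": 0.025, "dz": -0.0375, "finger_gap": 0}, {"dx": 0.0625, "dy": -0.025, "dz": -0.075, "finger_gap": 0}, {"dx": 0.1063, "dy": -0.05, "dz": -0.1, "finger_gap": 0}, {"dx": 0.15, "dy": -0.075, "dz": -0.1125, "finger_gap": 0}, {"dx": 0.1938, "dy": -0.1, "dz": -0.125, "finger_gap": 0}, {"dx": 0.2375, "dy": -0.125, "dz": -0.125, "finger_gap": 0}, {"dx": 0.2813, "dy": -0.15, "dz": -0.125, "finger_gap": 0}, {"dx": 0.3188, "dy": -0.175, "dz": -0.125, "finger_gap": 0}]'

```text
time_s: 0.77
tool_pos: [0.4492, -0.3506, 0.3396]
tool_rot: [180.0, -0.0, 25.3]
force: [0.8, -0.5, -0.7]
grip_width: 0.0416
grasp_force: 0.0
```

```bash
python3 - <<'E'
from cell import env, read_camera
import cv2
c=read_camera("wrist");cv2.imwrite("pics/w1.png",c["color"])
print(c["fx"],c["cx"],c["cy"]);print(c["world_from_camera"].round(4).tolist())
E
```

```text
310.7077289126117 254.11013705383846 188.55093175233344
[[0.4264, -0.8609, -0.2777, 0.5246], [-0.9045, -0.4055, -0.1319, -0.3148], [0.001, 0.3074, -0.9516, 0.4846], [0.0, 0.0, 0.0, 1.0]]
```

View pics/w1.png

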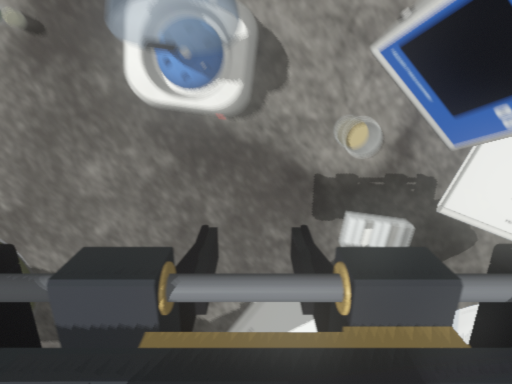

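The wrist view shows the centrifuge at (190,55) with its front edge running from (140,100) to (240,112), which gives a yaw of about 22°. The beaker at (358,137) and the monitor are off the path. I'll go behind the lid.

To row units: 0.255 m / 0.8 = 0.3188, 0.235 m / 0.8 = 0.2938, 3 degrees / 90 = 0.0333.

Emit:
steer_hand --segments '[{"dx": 0.0375, "dy": -0.01, "twist": 0.0111, "finger_gap": 0}, {"dx": 0.0813, "dy": -0.02, "twist": 0.0222, "finger_gap": 0}, {"dx": 0.125, "dy": -0.0313, "twist": 0.0333, "finger_gap": 0}, {"dx": 0.1688, "dy": -0.0425, "twist": 0.0333, "finger_gap": 0}, {"dx": 0.2125, "dy": -0.0538, "twist": 0.0333, "finger_gap": 0}, {"dx": 0.2563, "dy": -0.0638, "twist": 0.0333, "finger_gap": 0}, {"dx": 0.2938, "dy": -0.075, "twist": 0.0333, "finger_gap": 0}, {"dx": 0.3188, "dy": -0.08, "twist": 0.0333, "finger_gap": 0}]'

```text
time_s: 1.48
tool_pos: [0.6534, -0.1819, 0.3384]
tool_rot: [-179.9, -0.0, 22.5]
force: [0.2, 0.3, -0.0]
grip_width: 0.0001
grasp_force: 0.0
```

Emit:
steer_hand --segments '[{"dz": 0.025, "finger_gap": 0}, {"dz": 0.0625, "finger_gap": 0}, {"dz": 0.1063, "finger_gap": 0}, {"dz": 0.15, "finger_gap": 0}, {"dz": 0.175, "finger_gap": 0}, {"dz": 0.1813, "finger_gap": 0}, {"dz": 0.1813, "finger_gap": 0}]'

```text
time_s: 2.07
tool_pos: [0.6502, -0.1859, 0.1922]
tool_rot: [-179.8, 0.2, 22.2]
force: [-0.4, 0.5, 0.3]
grip_width: 0.0005
grasp_force: 0.0
```

```bash
python3 - <<'E'
from cell import env, read_camera
import cv2
c=read_camera("side")["color"][80:240,180:320];d=read_camera("scene")["color"][110:270,250:390]
cv2.imwrite("pics/d1.png",cv2.resize(cv2.hconcat([c,d]),None,fx=2.8,fy=2.8,interpolation=2))
E
```

```text
(no output)
```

View pics/d1.png

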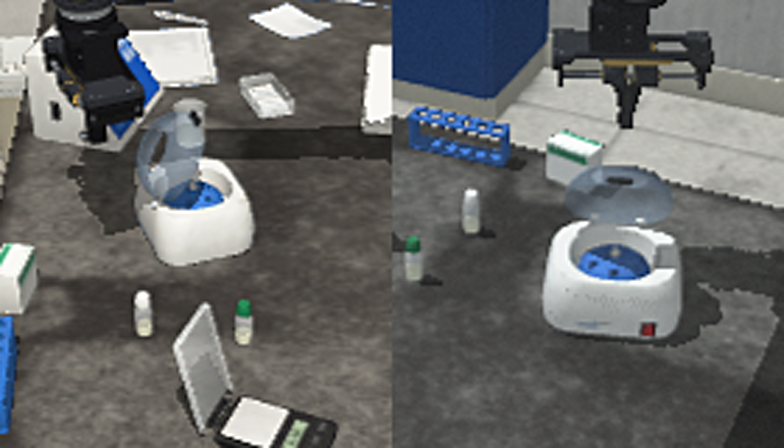

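The tip is behind the lid and centred on it. I'll push it along its arc.

To row units: -0.09 m / 0.8 = -0.1125, -0.08 m / 0.8 = -0.1.

Emit:
steer_hand --segments '[{"dx": -0.0188, "dz": -0.0013, "finger_gap": 0}, {"dx": -0.0375, "dz": -0.0025, "finger_gap": 0}, {"dx": -0.05, "dz": -0.0038, "finger_gap": 0}, {"dx": -0.0625, "dz": -0.005, "finger_gap": 0}, {"dx": -0.075, "dz": -0.0063, "finger_gap": 0}, {"dx": -0.0875, "dz": -0.005, "finger_gap": 0}, {"dx": -0.1, "dz": -0.0038, "finger_gap": 0}, {"dx": -0.1125, "finger_gap": 0}]'

```text
time_s: 2.83
tool_pos: [0.5678, -0.2201, 0.195]
tool_rot: [180.0, -0.1, 22.3]
force: [0.0, 1.4, 1.6]
grip_width: 0.0008
grasp_force: 0.5
```

Emit:
steer_hand --segments '[{"dx": -0.0125, "dz": 0.005, "finger_gap": 0}, {"dx": -0.0238, "dz": 0.0113, "finger_gap": 0}, {"dx": -0.035, "dz": 0.0175, "finger_gap": 0}, {"dx": -0.0438, "dz": 0.025, "finger_gap": 0}, {"dx": -0.0525, "dz": 0.0338, "finger_gap": 0}, {"dx": -0.06, "dz": 0.0425, "finger_gap": 0}]'

```text
time_s: 3.33
tool_pos: [0.5229, -0.2384, 0.1596]
tool_rot: [-180.0, 0.0, 22.2]
force: [-0.6, -0.1, 0.3]
grip_width: 0.0005
grasp_force: 0.3
```

```bash
python3 - <<'E'
from cell import env, read_camera
import cv2
c=read_camera("side")["color"][80:240,180:320];d=read_camera("scene")["color"][110:270,250:390]
cv2.imwrite("pics/d2.png",cv2.resize(cv2.hconcat([c,d]),None,fx=2.8,fy=2.8,interpolation=2))
E
```

```text
(no output)
```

View pics/d2.png

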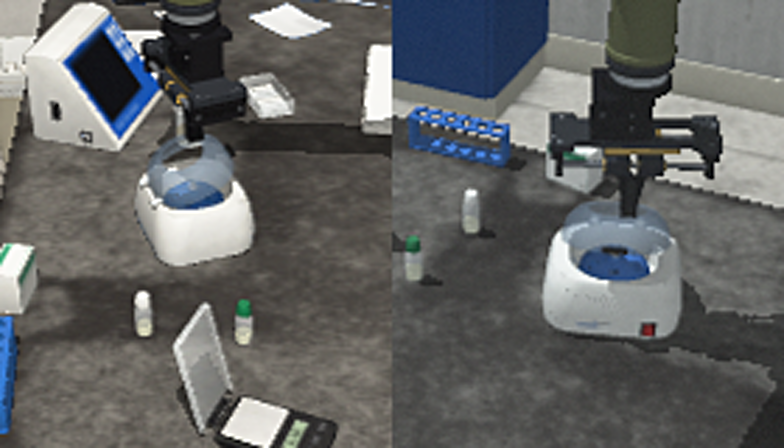

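The lid is following: it is mostly down and the body hasn't moved. I'll finish closing it gently.

Emit:
steer_hand --segments '[{"dx": -0.005, "dz": 0.0075, "finger_gap": 0}, {"dx": -0.0088, "dz": 0.015, "finger_gap": 0}, {"dx": -0.0125, "dz": 0.0225, "finger_gap": 0}, {"dx": -0.015, "dz": 0.0288, "finger_gap": 0}, {"dx": -0.0175, "dz": 0.0338, "finger_gap": 0}, {"dx": -0.0175, "dz": 0.035, "finger_gap": 0}, {"dx": -0.0175, "dz": 0.035, "finger_gap": 0}]'

```text
time_s: 4.02
tool_pos: [0.5106, -0.2433, 0.132]
tool_rot: [-180.0, 0.0, 22.2]
force: [0.2, 0.3, -0.0]
grip_width: 0.0005
grasp_force: 0.0
```

Emit:
steer_hand --segments '[{"dz": 0.0013, "finger_gap": 0}, {"dz": 0.0025, "finger_gap": 0}, {"dz": 0.0038, "finger_gap": 0}, {"dz": 0.0038, "finger_gap": 0}, {"dz": 0.0038, "finger_gap": 0}]'

```text
time_s: 4.43
tool_pos: [0.5113, -0.2434, 0.1304]
tool_rot: [180.0, -0.0, 22.3]
force: [-1.6, 0.9, 4.6]
grip_width: 0.0007
grasp_force: 2.5
```

The lid is shut: 4.6 N at a tip height of 113 mm. Next I'll go up and over to behind the balance cover.

To row units: -0.17 m / 0.8 = -0.2125, -0.13 m / 0.8 = -0.1625, 30 degrees / 90 = 0.3333.

Emit:
steer_hand --segments '[{"dz": -0.0375, "finger_gap": 0}, {"dz": -0.0813, "finger_gap": 0}, {"dx": 0.0125, "dy": -0.0213, "dz": -0.1188, "twist": 0.0556, "finger_gap": 0}, {"dx": 0.0338, "dy": -0.0575, "dz": -0.15, "twist": 0.1111, "finger_gap": 0}, {"dx": 0.0563, "dy": -0.0963, "dz": -0.1625, "twist": 0.1667, "finger_gap": 0}, {"dx": 0.08, "dy": -0.1363, "dz": -0.1625, "twist": 0.2222, "finger_gap": 0}, {"dx": 0.1025, "dy": -0.175, "dz": -0.1625, "twist": 0.2778, "finger_gap": 0}, {"dx": 0.125, "dy": -0.2125, "dz": -0.1625, "twist": 0.3333, "finger_gap": 0}]'

```text
time_s: 5.1
tool_pos: [0.5392, -0.0462, 0.2599]
tool_rot: [180.0, -0.1, -8.0]
force: [0.2, 0.1, -0.3]
grip_width: 0.0005
grasp_force: 0.0
```

```bash
python3 - <<'E'
from cell import env, read_camera
import numpy as np
o=env.get_obs();p=o["tool_pos"];y=np.radians(o["tool_rot"][2]);d=np.array([.5655,.133])-p[:2]
print(p,o["tool_rot"],d@[np.cos(y),np.sin(y)],d@[np.sin(y),-np.cos(y)],o["tool_rot"][2]+24.4)
E
```

```text
[ 0.53915494 -0.04622289  0.25993203] [ 1.79985184e+02 -7.32159157e-02 -7.97915187e+00] 0.0012115769022622083 -0.18114480312097142 16.420848133249457
```

To row units: -0.181 m / 0.8 = -0.2263, 0.001 m / 0.8 = 0.0013, 16.4 degrees / 90 = 0.1822.

Emit:
steer_hand --segments '[{"dy": -0.0375, "twist": 0.0556, "finger_gap": 0}, {"dy": -0.0813, "twist": 0.1111, "finger_gap": 0}, {"dy": -0.125, "twist": 0.1556, "finger_gap": 0}, {"dx": 0.0013, "dy": -0.1688, "twist": 0.1822, "finger_gap": 0}, {"dx": 0.0013, "dy": -0.2063, "twist": 0.1822, "finger_gap": 0}, {"dx": 0.0013, "dy": -0.2263, "twist": 0.1822, "finger_gap": 0}, {"dx": 0.0013, "dy": -0.2263, "twist": 0.1822, "finger_gap": 0}]'

```text
time_s: 5.68
tool_pos: [0.5637, 0.137, 0.2593]
tool_rot: [-179.8, 0.1, -23.7]
force: [-0.6, 0.1, -0.1]
grip_width: 0.0003
grasp_force: 0.0
```

Emit:
steer_hand --segments '[{"dz": 0.0313, "finger_gap": 0}, {"dz": 0.075, "finger_gap": 0}, {"dz": 0.1188, "finger_gap": 0}, {"dz": 0.15, "finger_gap": 0}, {"dz": 0.1625, "finger_gap": 0}, {"dz": 0.1663, "finger_gap": 0}, {"dz": 0.1663, "finger_gap": 0}]'

```text
time_s: 6.27
tool_pos: [0.5646, 0.1304, 0.1266]
tool_rot: [180.0, 0.0, -24.2]
force: [-0.4, 0.5, 0.3]
grip_width: 0.0007
grasp_force: 0.0
```

```bash
python3 - <<'E'
from cell import env, read_camera
import cv2
c=read_camera("side")["color"][120:280,180:320];d=read_camera("scene")["color"][90:250,180:380]
cv2.imwrite("pics/d3.png",cv2.resize(cv2.hconcat([c,d]),None,fx=2.3,fy=2.3,interpolation=2))
E
```

```text
(no output)
```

View pics/d3.png

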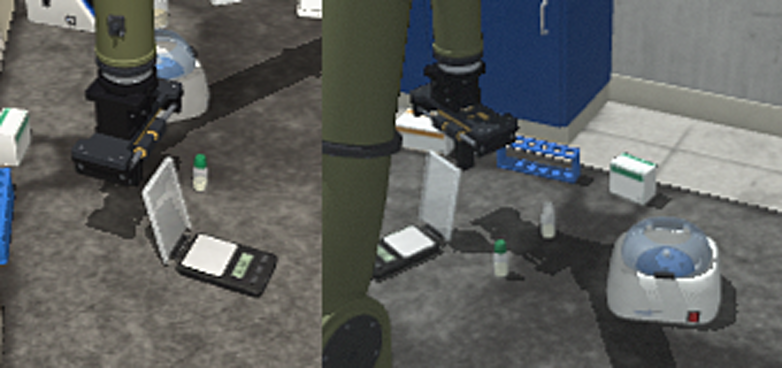

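The tip is behind the balance cover and centred on it. In this view the centrifuge looks shut. I'll fold the cover over slowly.

To row units: -0.08 m / 0.8 = -0.1, -0.072 m / 0.8 = -0.09.

Emit:
steer_hand --segments '[{"dx": -0.015, "finger_gap": 0}, {"dx": -0.0275, "finger_gap": 0}, {"dx": -0.04, "finger_gap": 0}, {"dx": -0.0525, "finger_gap": 0}, {"dx": -0.065, "finger_gap": 0}, {"dx": -0.0775, "finger_gap": 0}, {"dx": -0.09, "finger_gap": 0}, {"dx": -0.1, "finger_gap": 0}]'

```text
time_s: 7.03
tool_pos: [0.4901, 0.1644, 0.1265]
tool_rot: [180.0, 0.0, -24.1]
force: [0.5, -0.3, 0.1]
grip_width: 0.0009
grasp_force: 0.3
```

Emit:
steer_hand --segments '[{"dx": -0.0113, "dz": 0.0025, "finger_gap": 0}, {"dx": -0.0225, "dz": 0.0063, "finger_gap": 0}, {"dx": -0.035, "dz": 0.01, "finger_gap": 0}, {"dx": -0.045, "dz": 0.0163, "finger_gap": 0}, {"dx": -0.055, "dz": 0.0225, "finger_gap": 0}, {"dx": -0.065, "dz": 0.03, "finger_gap": 0}]'

```text
time_s: 7.53
tool_pos: [0.4432, 0.1853, 0.1019]
tool_rot: [180.0, -0.0, -24.1]
force: [1.4, -0.4, 0.4]
grip_width: 0.0004
grasp_force: 0.3
```

Emit:
steer_hand --segments '[{"dx": -0.0075, "dz": 0.0088, "finger_gap": 0}, {"dx": -0.015, "dz": 0.0175, "finger_gap": 0}, {"dx": -0.0225, "dz": 0.0275, "finger_gap": 0}, {"dx": -0.0263, "dz": 0.035, "finger_gap": 0}, {"dx": -0.03, "dz": 0.0425, "finger_gap": 0}, {"dx": -0.0325, "dz": 0.0488, "finger_gap": 0}]'

```text
time_s: 8.03
tool_pos: [0.4196, 0.1957, 0.0626]
tool_rot: [180.0, 0.0, -24.1]
force: [0.1, -0.6, 0.2]
grip_width: 0.001
grasp_force: 0.1
```

```bash
python3 - <<'E'
from cell import env, read_camera
import cv2
c=read_camera("side")["color"][120:280,180:320];d=read_camera("scene")["color"][90:250,180:380]
cv2.imwrite("pics/d4.png",cv2.resize(cv2.hconcat([c,d]),None,fx=2.3,fy=2.3,interpolation=2))
E
```

```text
(no output)
```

View pics/d4.png

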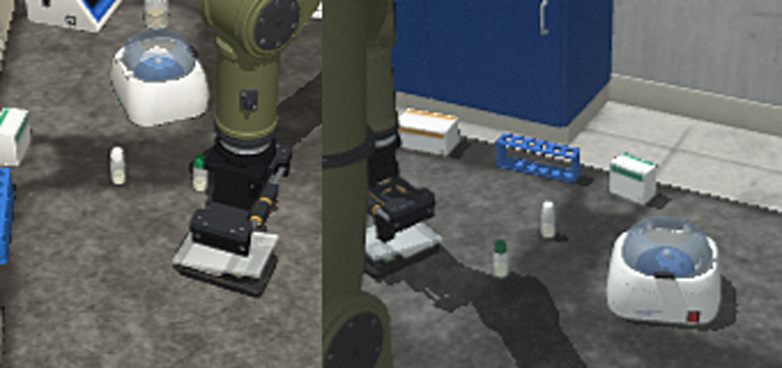

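The cover is at about 0.2 rad and the vials are untouched. I'll press it shut gently.

To row units: 0.018 m / 0.8 = 0.0225, -0.004 m / 0.8 = -0.005.

Emit:
steer_hand --segments '[{"dx": -0.0025, "dz": 0.0063, "finger_gap": 0}, {"dx": -0.0038, "dz": 0.0125, "finger_gap": 0}, {"dx": -0.005, "dz": 0.0175, "finger_gap": 0}, {"dx": -0.005, "dz": 0.0213, "finger_gap": 0}, {"dx": -0.005, "dz": 0.0225, "finger_gap": 0}, {"dx": -0.005, "dz": 0.0225, "finger_gap": 0}]'

```text
time_s: 8.63
tool_pos: [0.4163, 0.1973, 0.0455]
tool_rot: [180.0, 0.0, -24.1]
force: [-1.5, -0.3, 1.7]
grip_width: 0.0008
grasp_force: 0.8
```

Emit:
steer_hand --segments '[{"dz": 0.0013, "finger_gap": 0}, {"dz": 0.0025, "finger_gap": 0}, {"dz": 0.0038, "finger_gap": 0}, {"dz": 0.0038, "finger_gap": 0}]'

```text
time_s: 8.97
tool_pos: [0.4164, 0.1975, 0.0449]
tool_rot: [179.9, 0.0, -24.1]
force: [-9.6, -3.9, 25.1]
grip_width: 0.0006
grasp_force: 12.6
```

It's shut, with a tip height of 28 mm. I'll retreat straight up and verify.

Emit:
steer_hand --segments '[{"dz": -0.0125, "finger_gap": 0}, {"dz": -0.0438, "finger_gap": 0}, {"dz": -0.0875, "finger_gap": 0}, {"dz": -0.1313, "finger_gap": 0}, {"dx": 0.025, "dz": -0.175, "finger_gap": 0}, {"dx": 0.05, "dz": -0.2125, "finger_gap": 0}, {"dx": 0.0875, "dz": -0.25, "finger_gap": 0}, {"dx": 0.125, "dz": -0.275, "finger_gap": 0}]'

```text
time_s: 9.63
tool_pos: [0.5094, 0.1565, 0.2661]
tool_rot: [-179.9, -0.3, -24.1]
force: [0.9, 0.4, 0.3]
grip_width: 0.0005
grasp_force: 0.0
```

Emit:
steer_hand --segments '[{"dx": 0.0375, "dy": 0.025, "finger_gap": 0}, {"dx": 0.075, "dy": 0.0625, "finger_gap": 0}, {"dx": 0.075, "dy": 0.1, "finger_gap": 0}, {"dx": 0.075, "dy": 0.125, "finger_gap": 0}, {"dx": 0.075, "dy": 0.125, "finger_gap": 0}, {"dx": 0.075, "dy": 0.125, "finger_gap": 0}]'

```text
time_s: 10.13
tool_pos: [0.5217, 0.0394, 0.2625]
tool_rot: [180.0, -0.0, -24.3]
force: [0.5, 0.2, -0.1]
grip_width: 0.0
grasp_force: 0.0
```

```bash
python3 - <<'E'
from cell import env, read_camera
import cv2
c=read_camera("side")["color"][100:260,200:320];d=read_camera("scene")["color"][120:280,190:370]
cv2.imwrite("pics/d5.png",cv2.resize(cv2.hconcat([c,d]),None,fx=2.6,fy=2.6,interpolation=2))
E
```

```text
(no output)
```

View pics/d5.png

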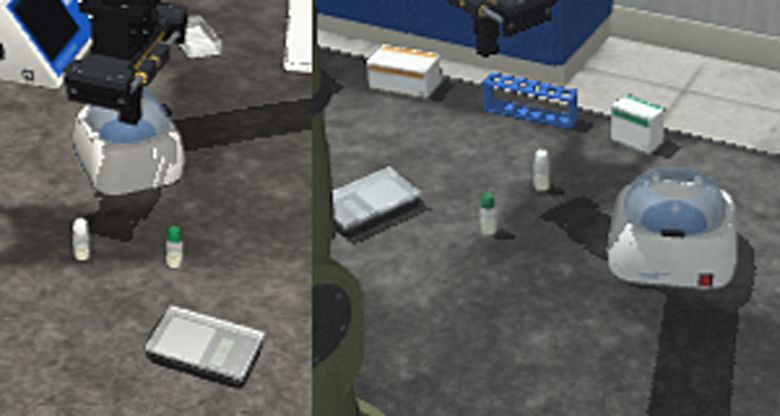

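Both instruments are shut, everything else is still standing in place, and the gripper is clear at z = 0.26 m. I'll hand the job in.

```bash
python3 -c "
from cell import env, read_camera
print(env.sign_off())"
```

```text
the job is handed in; nothing more can be done
None
```

I pushed the centrifuge lid and the balance cover fully shut, moved the arm clear and handed the job in at about 10 s; sign-off gave no verdict, but the last pictures showed both closed and the vials standing where they were.

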